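Sweep the ink-bottle caps off the desk mat into the tray

TASK

The printer has been refilled and three ink-bottle caps (cyan, magenta and yellow) lie on the dark desk mat. Sweep all three across the mat with your fingertips into the open side of the wooden tray, until each lies wholly inside it. Only push the caps, do not lift them, and leave the mouse, the ink bottle and the stapler where they stand.

Things in the scene. Friction and masses are not known exactly. Their poses are not given: they have to be found in the camera images.
- mat: dark flat desk mat fixed to the white desk, 190 mm along its x, 300 mm along its y, 4 mm thick (top at z = 0.004). Origin: centre of its underside, on the desk. Its +x edge meets the tray's open side. The caps lie 40 mm or more inside that edge and, in the mat's y, between about -77 and +37 mm.
- tray: low pale wooden tray fixed to the desk against the mat's +x edge, its x and y axes parallel to the mat's; 110 mm along its x, 160 mm along its y. Origin: centre of its underside, on the desk. It has no wall on its -x side (the mouth, at x = -55 mm, 1 mm from the mat); the other three walls are 28 mm high and 5 mm thick, so it is 105 mm deep and 150 mm wide inside. Its floor is 2 mm above the desk, so caps pushed off the mat drop 2 mm onto it and need not climb.
- cap_cyan: Cyan screw cap of an ink bottle: solid disc, diameter 32 mm (33.6 mm over its fine ribs), 15 mm high, about 14 g, starting flat on the mat at least 36 mm (centre to centre) from the other caps. Origin: centre of its underside, z up its axis. It slides when pushed and stops when the push stops.
- cap_magenta: Magenta screw cap of an ink bottle: solid disc, diameter 32 mm (33.6 mm over its fine ribs), 15 mm high, about 14 g, starting flat on the mat at least 36 mm (centre to centre) from the other caps. Origin: centre of its underside, z up its axis. It slides when pushed and stops when the push stops.
- cap_yellow: Yellow screw cap of an ink bottle: solid disc, diameter 32 mm (33.6 mm over its fine ribs), 15 mm high, about 14 g, starting flat on the mat at least 36 mm (centre to centre) from the other caps. Origin: centre of its underside, z up its axis. It slides when pushed and stops when the push stops.
- mouse: loose grey and white wireless computer mouse standing on the mat near its +y edge (centre 117 to 133 mm from the mat's centre line), 100 mm along its x, 60 mm along its y, 34 mm high. Origin: centre of its underside. To be left alone.
- ink_bottle: loose closed grey ink bottle with a black cap, diameter 44 mm, 95 mm high, standing on the desk beyond the mat's -y edge (its centre 50 to 65 mm outside it). Origin: centre of its underside. To be left alone.
- stapler: loose red and black stapler lying on the desk beyond the mat's -x edge, 45 mm along its x, 125 mm along its y, 44 mm high. Origin: centre of its underside. To be left alone.
Mind the look-alikes: they are no part of the job. Of the things like the cap_yellow, leave any that is purple; of the rest the larger one is meant.

How it is judged:
At the end, for the whole second after the job is handed in: All three caps lie at rest wholly inside the tray: each cap's origin at least 14 mm past the line of the mouth, between the side walls and down at the tray's floor (below z = 20 mm). Mouse, bottle and stapler stand upright within 20 mm of where they were (x of cap_cyan in the frame of tray between -0.041 and 0.05 m and y of cap_cyan in the frame of tray between -0.075 and 0.075 m and height (world z) of each of cap_cyan, cap_magenta, cap_yellow below 0.02 m and linear speed of each of cap_cyan, cap_magenta, cap_yellow below 0.01 m/s and x of cap_magenta in the frame of tray between -0.041 and 0.05 m and y of cap_magenta in the frame of tray between -0.075 and 0.075 m and x of cap_yellow in the frame of tray between -0.041 and 0.05 m and y of cap_yellow in the frame of tray between -0.075 and 0.075 m and distance of each of mouse, ink_bottle, stapler from where it was at the start of the episode below 0.02 m and angle between each of mouse, ink_bottle, stapler's own z axis and vertical below 0.2 rad); the robot touches nothing.
It fails at once if a cap is lifted (its underside's centre more than 30 mm above the desk) (height (world z) of any of cap_cyan, cap_magenta, cap_yellow above 0.03 m).
It fails at once if the mouse, bottle or stapler is shifted by more than 20 mm or tipped (distance of any of mouse, ink_bottle, stapler from where it was at the start of the episode above 0.02 m or angle between any of mouse, ink_bottle, stapler's own z axis and vertical above 0.25 rad).
It also fails if it takes over 51 s, if anything falls off the work surface, if the arm or the gripper's body presses on something with over 40 N, if the wrist force passes 120 N, or if a joint passes its speed limit or range.

ROBOT

A 6-joint arm with a two-finger parallel gripper is mounted at the origin on the work surface. World frame = base frame: x ahead of the robot, y to its left, z up, the work surface at z = 0. Lengths are in m, angles in rad, forces in N, time in s.
With the tool pointing down it reaches from about 0.325 to 0.9 m from the base axis. Payload 6.1 kg.
Tool frame: the origin (TCP) lies midway between the tips of the shut fingers; the grasp point (between the pads) lies 19 mm behind it; z points along the fingers, y is the line along which they close (so a half turn about z gives the same grasp; the last joint's range is limited). The gripper opens to 85 mm and grips with 20 to 120 N. Pads are 22 mm wide; open, the fingers measure 114 mm over their backs; the gripper's body (76 mm by 85 mm) begins 54 mm behind the grasp point. The pads swing forward as they close: fully open they stand 13 mm farther back than shut.
Start: joints at [-1.307, 0.22, 1.526, -0, 1.395, -0.126], TCP at [0.237, -0.578, 0.231] pointing down, gripper open.
Joint ranges: [-2.98, 2.98], [-0.91, 2.08], [0.09, 2.57], [-1.24, 4.39], [0.2, 2.65], [-2.68, 2.68]. Speed limits (rad/s): [2.57, 2.57, 3.01, 3.14, 3.14, 3.14].

INTERFACE

Orientations are given as a rotation vector (axis times angle).
In Python, from rig import arm gives the robot as it stands. The module is installed in compiled form; this text tells all that it offers.
- The arm moves only by the tool drive_tool, never from a script. Its argument "moves" is a list of rows, each an object with "dp": the shift along the tool's x, y, z in units of 250 mm (1.0 is 250 mm), a list of three; "turn": the turn about the tool's z in units of 90 degrees (1.0 is 90 degrees). In form: [{"dp": [x, y, z], "turn": turn}, ...]. A call has 1 to 10 rows; each row shifts and turns the commanded pose from where the row before left it, along the tool's axes as they then stand; what a row does not reach is not made up. A row lasts 1/12 s, in which the tool goes at most 41.7 mm and 7.16 degrees, less where a joint would pass 70% of its speed; a pose out of reach is approached as far as the arm can. A call with a number of a shift or a turn outside -1 to 1 is refused whole. A call with a gripper value outside its range is refused whole. "grip" is the closure, from -1 (fully open) to 1 (shut), so that 0 is half open, set as the call begins (left out, the last holds). The fingers move at their own pace and stop on an object; "force" is the grip in N (left out, the last holds). Time passes only in rows, so rows that do not move let the fingers close. It gives the time, the measured TCP pose, the force, the opening and the grip force at its end, in the units of the state.
- arm.observe(): the state, without advancing time (a new reading comes with each control period).
- arm.camera(name): name is "scene" or "side" or "wrist"; returns (picture, depth): 400x640x3 uint8, red, green, blue; 400x640 float32, m along the optical axis (not along the pixel's ray), 0 where there is no reading.
- arm.camera_info(name): a dict with "intrinsics" (3x3 intrinsics, pixels), "eye" and "rotation" of the camera in the world. Camera axes: x right, y up, looking along -z (the intrinsics and any distortion apply to the point x, -y, -z); pixel columns grow to the right and rows downward; lengths in m; the calibration is good to about 2 mm. A picture is of the moment at which its call begins: read the wrist's pose just before it. camera_info takes no time and is no camera call; for the wrist camera it gives the pose at the moment of the call.
- arm.sign_off(): hands the job in; it is judged then, once.
The state is a dict: "clock": time; "joint_pos": joint angles; "qvel": joint speeds; "tau": joint torques, N m; "position": TCP position; "tool_rot": TCP orientation; "contact_force": force on the tool from outside, world axes, zero at the start; "ft_torque": the same for the moment, N m; "grip_width": opening from 0.0 (shut) to 1.0 (fully open); "grip_force": force on a finger pad.
Only numpy, scipy, OpenCV 4.12 (cv2) and the standard library are available. Lean on these libraries where they do the work, as an engineer would, in place of code of your own. Each camera call takes 0.05 s, during which the arm holds its last target. There are 200 camera calls.

## Working session

There is one attempt and no reset: what is moved stays moved. The work goes in short steps, Python scripts to look and compute and a tool call to move; the robot and the scene stay as the last step left them, time stands still between calls to the robot, and variables do not carry over. Pictures are saved under pics/ and viewed, at most 10 in all, crops included, and the job is handed in when it is done.

Besides the shell and the picture viewer there is one more tool, called as name(argument=value, ...) on one line, values as JSON. drive_tool: Moves the arm, as the interface text tells. Its arguments: {"type":"object","properties":{"moves":{"type":"array"},"grip":{"type":"number"},"force":{"type":"number"}},"required":["moves"]}

```bash
mkdir -p pics; cat > h.py <<'E'
import numpy as np,cv2
from rig import arm
def shot(n):
    i=arm.camera_info(n);p,d=arm.camera(n);return i,p,d
def pts(i,d):
    K=np.array(i["intrinsics"]);v,u=np.mgrid[:d.shape[0],:d.shape[1]]
    c=np.stack([(u-K[0,2])/K[0,0]*d,-(v-K[1,2])/K[1,1]*d,-d],-1)
    return c@np.array(i["rotation"]).reshape(3,3).T+np.array(i["eye"])
E
python3 - <<'E'
from h import *
for n in("scene","side"):
    i,p,d=shot(n);np.savez("/tmp/%s.npz"%n,p=p,P=pts(i,d),d=d);cv2.imwrite(f"pics/{n}.png",p[:,:,::-1]);print(n,i["eye"])
s=arm.observe();print(s["clock"],s["position"],s["tool_rot"])
E
```

```text
Traceback (most recent call last):
  File "h.py", line 8, in pts
    return c@np.array(i["rotation"]).reshape(3,3).T+np.array(i["eye"])
             ~~~~~~~~~~~~~~~~~~~~~~~~~~~~~~~^^^^^
ValueError: cannot reshape array of size 3 into shape (3,3)
```

Rotation is a rotation vector.

```bash
sed -i 's/np.array(i\["rotation"\]).reshape(3,3).T/cv2.Rodrigues(np.array(i["rotation"],float))[0].T/' h.py
python3 - <<'E'
from h import *
for n in("scene","side"):
    i,p,d=shot(n);np.savez("/tmp/%s.npz"%n,p=p,P=pts(i,d),d=d);cv2.imwrite(f"pics/{n}.png",p[:,:,::-1]);print(n,i)
s=arm.observe();print(s["clock"],s["position"],s["tool_rot"])
E
```

```text
scene {'intrinsics': array([[488.22368572,   0.        , 318.90437701],
       [  0.        , 488.22368572, 200.19420431],
       [  0.        ,   0.        ,   1.        ]]), 'eye': array([1.28163816, 0.2948163 , 0.66033333]), 'rotation': array([0.55629076, 0.83816165, 1.78067589])}
side {'intrinsics': array([[446.78550977,   0.        , 311.14093664],
       [  0.        , 446.78550977, 195.07817548],
       [  0.        ,   0.        ,   1.        ]]), 'eye': array([0.14497095, 0.44940946, 0.43587132]), 'rotation': array([ 0.43295501, -1.16801835, -2.1311778 ])}
0.15 [ 0.23737714 -0.57765735  0.23044322] [-3.08061426e+00 -6.08162810e-01  1.51675222e-04]
```

View pics/scene.png

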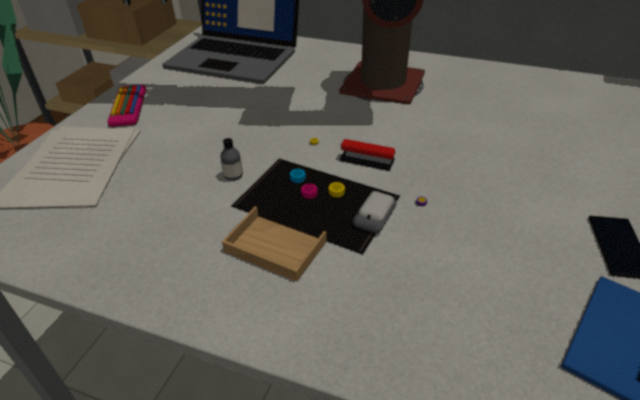

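View pics/side.png

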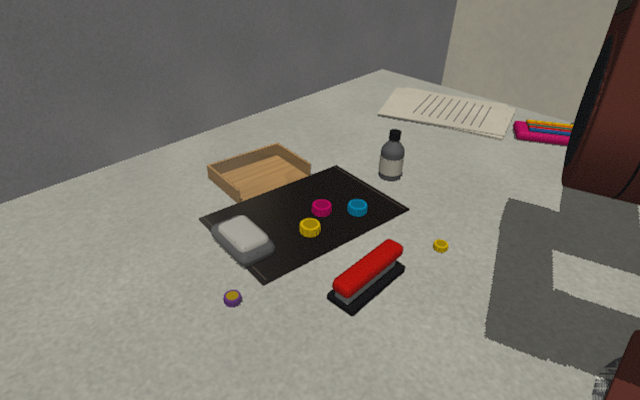

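The side view shows the caps on the mat at cyan (357,208), magenta (321,208) and yellow (310,228). The decoys are off the mat, a small yellow one at (440,246) and a purple one at (232,298). The mouse is at (243,240), the tray mouth lies along the upper-left mat edge, and the stapler is at (367,275).

```bash
cat >> h.py <<'E'
def ray(i,uv,z):
    K=np.array(i["intrinsics"]);R=cv2.Rodrigues(np.array(i["rotation"],float))[0];e=np.array(i["eye"])
    uv=np.atleast_2d(uv).astype(float);c=np.stack([(uv[:,0]-K[0,2])/K[0,0],-(uv[:,1]-K[1,2])/K[1,1],-np.ones(len(uv))],-1)@R.T
    return e+c*((z-e[2])/c[:,2])[:,None]
HS={"cyan":(90,108),"magenta":(150,175),"yellow":(22,32)}
def caps(i,p,d):
    h=cv2.cvtColor(p,cv2.COLOR_RGB2HSV);P=pts(i,d);out={}
    for k,(a,b) in HS.items():
        m=cv2.inRange(h,(a,150,60),(b,255,255))
        n,l,s,c=cv2.connectedComponentsWithStats(m)
        L=[]
        for j in range(1,n):
            if s[j,4]<25: continue
            q=P[l==j];q=q[(q[:,2]>.002)&(q[:,2]<.04)]
            if len(q)<15: continue
            t=q[q[:,2]>np.percentile(q[:,2],90)-.003]
            L.append((c[j].round().tolist(),int(s[j,4]),ray(i,c[j],.013)[0,:2].round(4).tolist(),((q.min(0)+q.max(0))/2).round(3).tolist(),np.ptp(q,axis=0).round(3).tolist()))
        out[k]=L
    return out
E
python3 - <<'E'
from h import *
for n in("scene","side"):
    i=arm.camera_info(n);z=np.load(f"/tmp/{n}.npz");p,d=z["p"],z["d"]
    for k,L in caps(i,p,d).items():
        for x in L: print(n,k,x)
    u={"scene":[(233,205),(281,160),(399,195),(363,249)],"side":[(200,217),(337,166),(409,209),(264,282)]}[n]
    print("mat",ray(i,u,.004)[:,:2].round(3).tolist())
    u={"scene":[(257,210),(326,236),(296,276),(224,241)],"side":[(208,177),(278,145),(310,163),(241,199)]}[n]
    print("tray top",ray(i,u,.028)[:,:2].round(3).tolist())
    u={"scene":[(375,208),(232,172),(368,152)],"side":[(242,232),(391,165),(368,275)]}[n]
    print([z["P"][b,a].round(3).tolist() for a,b in u])
E
```

```text
scene cyan ([297.0, 175.0], 179, [0.5077, -0.0572], [0.498, -0.062, 0.012], [0.053, 0.04, 0.019])
scene cyan ([609.0, 340.0], 6292, [0.734, 0.5459], [0.716, 0.539, 0.013], [0.222, 0.117, 0.009])
scene magenta ([128.0, 113.0], 474, [0.4039, -0.5812], [0.364, -0.589, 0.015], [0.201, 0.097, 0.025])
scene magenta ([309.0, 190.0], 204, [0.5488, -0.0142], [0.54, -0.018, 0.011], [0.052, 0.041, 0.018])
scene yellow ([117.0, 101.0], 65, [0.3624, -0.6513], [0.375, -0.636, 0.025], [0.122, 0.067, 0.007])
scene yellow ([314.0, 141.0], 43, [0.3706, -0.0713], [0.359, -0.076, 0.006], [0.022, 0.018, 0.009])
scene yellow ([336.0, 189.0], 214, [0.5257, 0.0388], [0.516, 0.034, 0.011], [0.053, 0.039, 0.018])
mat [[0.635, -0.149], [0.457, -0.119], [0.492, 0.166], [0.667, 0.139]]
tray top [[0.656, -0.081], [0.68, 0.071], [0.787, 0.056], [0.754, -0.1]]
[[0.586, 0.138, 0.038], [0.558, -0.189, 0.024], [0.404, 0.072, 0.034]]
side cyan ([549.0, 131.0], 115, [0.3827, -0.6131], [0.377, -0.581, 0.025], [0.077, 0.046, 0.01])
side cyan ([357.0, 207.0], 318, [0.5031, -0.0573], [0.51, -0.068, 0.011], [0.047, 0.055, 0.018])
side magenta ([538.0, 135.0], 619, [0.3947, -0.5747], [0.397, -0.574, 0.013], [0.125, 0.067, 0.021])
side magenta ([321.0, 207.0], 322, [0.5446, -0.014], [0.553, -0.024, 0.011], [0.051, 0.052, 0.018])
side yellow ([551.0, 122.0], 56, [0.3985, -0.6691], [0.391, -0.628, 0.028], [0.087, 0.051, 0.004])
side yellow ([309.0, 227.0], 376, [0.5214, 0.0389], [0.529, 0.029, 0.011], [0.048, 0.05, 0.018])
side yellow ([440.0, 245.0], 156, [0.3524, -0.067], [0.355, -0.076, 0.006], [0.02, 0.023, 0.009])
side yellow ([232.0, 295.0], 72, [0.4925, 0.2139], [0.495, 0.212, 0.01], [0.013, 0.014, 0.003])
mat [[0.674, 0.137], [0.628, -0.152], [0.445, -0.127], [0.488, 0.163]]
tray top [[0.734, 0.075], [0.74, -0.099], [0.644, -0.091], [0.639, 0.078]]
[[0.56, 0.14, 0.038], [0.525, -0.183, 0.036], [0.374, 0.087, 0.042]]
```

```bash
cat >> h.py <<'E'
C=np.array([.561,.0075]);A=-.14
ex=np.array([np.cos(A),np.sin(A)]);ey=np.array([-ex[1],ex[0]])
def mat(q): q=np.asarray(q)[...,:2]-C; return np.stack([q@ex,q@ey],-1)
def go(mx,my,z,head=None):
    "shift in tool axes (units), turn (units) from measured pose; head = mat-frame heading, deg"
    s=arm.observe();R=cv2.Rodrigues(np.array(s["tool_rot"],float))[0]
    t=np.append(C+mx*ex+my*ey,z);h=np.degrees(np.arctan2(R[1,0],R[0,0])-A)
    return (R.T@(t-s["position"])/.25).round(3),None if head is None else round((h-head)/90,3)
E
python3 - <<'E'
from h import *
for n in("scene","side"):
    z=np.load(f"/tmp/{n}.npz");P=z["P"].reshape(-1,3);m=mat(P)
    k=(P[:,2]>.02)&(P[:,2]<.034)&(m[:,0]>.1)&(m[:,0]<.25)&(abs(m[:,1])<.11)
    print(n,np.percentile(m[k],[1,5,95,99],axis=0).round(3).tolist())
    k=(P[:,2]>.015)&(P[:,2]<.1)&(abs(m[:,0])<.05)&(m[:,1]>-.25)&(m[:,1]<-.13);print("bottle",m[k].mean(0))
for c in([.5054,-.0573],[.5467,-.0141],[.5235,.0389]): print(mat(c).round(4))
print(go(-.075,-.027,.15,4))
E
```

```text
scene [[0.103, -0.087], [0.112, -0.085], [0.209, 0.073], [0.209, 0.074]]
bottle [ 0.0181041  -0.20108575]
side [[0.101, -0.087], [0.108, -0.085], [0.203, 0.072], [0.205, 0.073]]
bottle [-0.00337399 -0.19983952]
[-0.046  -0.0719]
[-0.0111 -0.0234]
[-0.0415  0.0259]
(array([ 1.773, -1.731,  0.325]), np.float64(0.293))
```

drive_tool(moves=[{"dp": [0.11,-0.11,0],"turn": 0},{"dp": [0.11,-0.11,0],"turn": 0},{"dp": [0.11,-0.11,0],"turn": 0},{"dp": [0.11,-0.11,0],"turn": 0},{"dp": [0.11,-0.11,0],"turn": 0},{"dp": [0.11,-0.11,0.02],"turn": 0},{"dp": [0.11,-0.11,0.02],"turn": 0},{"dp": [0.11,-0.11,0.02],"turn": 0},{"dp": [0.11,-0.11,0.02],"turn": 0},{"dp": [0.11,-0.11,0.02],"turn": 0}], grip=0.6, force=20)

```text
clock: 0.98
position: [0.3875, -0.2174, 0.206]
tool_rot: [3.082, 0.608, 0.0]
contact_force: [0.2, 0.6, 0.6]
grip_width: 0.202
grip_force: 0.0
```

drive_tool(moves=[{"dp": [0,0,0],"turn": 0.075},{"dp": [0,0,0],"turn": 0.075},{"dp": [0,0,0],"turn": 0.075},{"dp": [0,0,0],"turn": 0.075},{"dp": [0,0,0],"turn": 0.03},{"dp": [0,0,0],"turn": 0}])

```text
clock: 1.48
position: [0.3872, -0.219, 0.2061]
tool_rot: [-3.135, 0.204, 0.001]
contact_force: [-0.3, 0.0, -0.4]
grip_width: 0.199
grip_force: 0.0
```

```bash
python3 - <<'E'
from h import *
print(go(-.055,-.0235,.1,0),arm.observe()["clock"],arm.observe()["position"],arm.observe()["grip_width"])
E
```

```text
(array([ 0.351, -0.896,  0.424]), np.float64(0.006)) 1.4833 [ 0.3872428  -0.2189881   0.20608235] 0.19898220809152023
```

drive_tool(moves=[{"dp": [0.05,-0.13,0.05],"turn": 0.006},{"dp": [0.05,-0.13,0.05],"turn": 0},{"dp": [0.05,-0.13,0.06],"turn": 0},{"dp": [0.05,-0.13,0.06],"turn": 0},{"dp": [0.05,-0.13,0.06],"turn": 0},{"dp": [0.05,-0.13,0.06],"turn": 0},{"dp": [0.05,-0.116,0.08],"turn": 0},{"dp": [0,0,0],"turn": 0},{"dp": [0,0,0],"turn": 0}])

```text
clock: 2.23
position: [0.5035, -0.0076, 0.0994]
tool_rot: [-3.134, 0.209, 0.006]
contact_force: [0.9, -0.4, -0.0]
grip_width: 0.205
grip_force: 0.0
```

```bash
python3 - <<'E'
from h import *
print(go(-.055,-.0235,.009,0),arm.observe()["position"])
i,p,d=shot("wrist");cv2.imwrite("pics/w1.png",p[:,:,::-1])
for k,L in caps(i,p,d).items():
    for x in L: print(k,x[0],x[1],mat(x[2]).round(4))
E
```

```text
(array([0.001, 0.002, 0.362]), np.float64(0.004)) [ 0.50350841 -0.00762926  0.09943638]
cyan [385.0, 195.0] 1479 [-0.0455 -0.0746]
magenta [325.0, 151.0] 1587 [-0.0106 -0.0259]
yellow [264.0, 190.0] 1323 [-0.0419  0.0228]
yellow [69.0, 246.0] 196 [-0.092   0.1906]
```

View pics/w1.png

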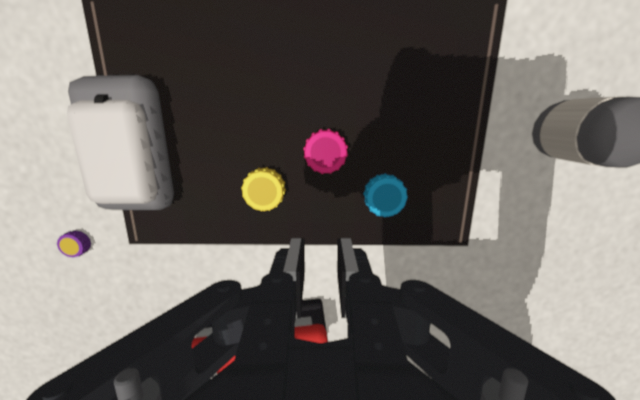

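The wrist view shows the magenta cap (325,151) straight ahead of the fingertips, with yellow (264,190) and cyan (385,195) clear of them on either side. Next: descend and sweep magenta in.

drive_tool(moves=[{"dp": [0,0.006,0.12],"turn": 0.004},{"dp": [0,0,0.12],"turn": 0},{"dp": [0,0,0.1],"turn": 0},{"dp": [0,0,0.02],"turn": 0},{"dp": [0,0,0],"turn": 0}])

```text
clock: 2.7
position: [0.5028, -0.0116, 0.0105]
tool_rot: [-3.133, 0.228, 0.005]
contact_force: [0.2, 0.6, 0.6]
grip_width: 0.199
grip_force: 0.0
```

drive_tool(moves=[{"dp": [0.06,0,0],"turn": 0},{"dp": [0.06,0,0],"turn": 0},{"dp": [0.06,0,0],"turn": 0},{"dp": [0.06,0,0],"turn": 0},{"dp": [0.06,0,0],"turn": 0},{"dp": [0,0,0],"turn": 0}])

```text
clock: 3.2
position: [0.5834, -0.0233, 0.0152]
tool_rot: [3.132, -0.228, 0.012]
contact_force: [0.1, 0.3, 1.0]
grip_width: 0.195
grip_force: 0.0
```

```bash
python3 - <<'E'
from h import *
s=arm.observe();print(go(.136,-.016,.009,0),s["position"],s["contact_force"])
i,p,d=shot("wrist");cv2.imwrite("pics/w2.png",p[:,:,::-1])
for k,L in caps(i,p,d).items():
    for x in L: print(k,x[0],x[1],mat(x[2]).round(4))
E
```

```text
(array([ 0.437, -0.048,  0.028]), np.float64(-0.003)) [ 0.58344639 -0.02326161  0.01522413] [0.05762845 0.33014719 0.97441076]
cyan [415.0, 364.0] 62 [-0.0481 -0.0837]
magenta [320.0, 205.0] 3486 [ 0.0532 -0.0267]
yellow [226.0, 365.0] 93 [-0.0478  0.0309]
```

View pics/w2.png

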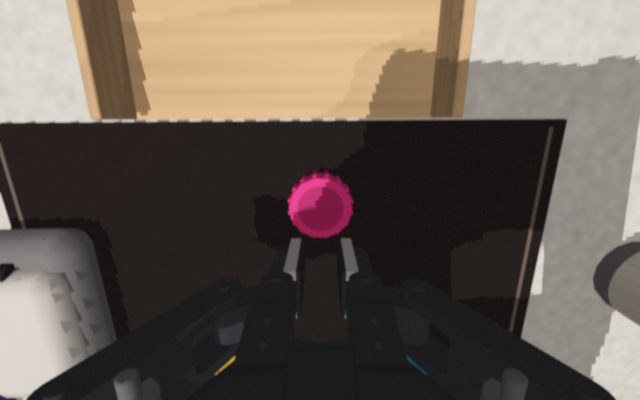

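Magenta (320,205) is nested between the fingertips, heading into the mouth. I'll continue while correcting the small upward drift.

drive_tool(moves=[{"dp": [0.04,0,0.014],"turn": 0},{"dp": [0.05,-0.003,0.012],"turn": 0},{"dp": [0.06,-0.003,0.006],"turn": 0},{"dp": [0.06,-0.003,0.004],"turn": 0},{"dp": [0.06,-0.003,0.003],"turn": 0},{"dp": [0.06,-0.003,0.003],"turn": 0},{"dp": [0.05,0,0.003],"turn": 0},{"dp": [0.03,0,0],"turn": 0},{"dp": [0,0,0],"turn": 0}])

```text
clock: 4.0
position: [0.682, -0.0332, 0.0023]
tool_rot: [3.133, -0.227, 0.004]
contact_force: [0.2, 0.1, 6.1]
grip_width: 0.201
grip_force: 3.2
```

```bash
python3 - <<'E'
from h import *
s=arm.observe();print(go(.09,-.025,.009,0),s["position"],s["contact_force"])
i,p,d=shot("wrist")
for k,L in caps(i,p,d).items():
    for x in L: print(k,x[0],x[1],mat(x[2]).round(4))
E
```

```text
(array([-0.142,  0.007, -0.027]), np.float64(-0.003)) [ 0.68204562 -0.03315654  0.00232276] [0.21245395 0.06574141 6.0637818 ]
magenta [320.0, 216.0] 3673 [ 0.1506 -0.0231]
```

drive_tool(moves=[{"dp": [-0.01,0,-0.025],"turn": 0},{"dp": [-0.08,0,0],"turn": 0},{"dp": [-0.08,0,-0.04],"turn": 0},{"dp": [-0.06,0,-0.12],"turn": 0},{"dp": [-0.06,-0.02,-0.12],"turn": 0},{"dp": [-0.14,-0.04,0],"turn": 0},{"dp": [-0.14,-0.04,0],"turn": 0},{"dp": [-0.14,-0.04,0],"turn": 0},{"dp": [-0.14,-0.04,0],"turn": 0},{"dp": [0,0,0],"turn": 0}])

```text
clock: 4.88
position: [0.4677, 0.045, 0.0738]
tool_rot: [-3.133, 0.223, 0.015]
contact_force: [-0.2, -0.7, 0.0]
grip_width: 0.202
grip_force: 0.0
```

```bash
python3 - <<'E'
from h import *
s=arm.observe();print(go(-.085,.0245,.012,0),s["position"],s["contact_force"])
E
```

```text
(array([ 0.053, -0.002,  0.247]), np.float64(-0.002)) [0.46767963 0.04500138 0.07377746] [-0.24868322 -0.74340787  0.02186471]
```

drive_tool(moves=[{"dp": [0.05,0,0.1],"turn": 0},{"dp": [0,0,0.1],"turn": 0},{"dp": [0,0,0.045],"turn": 0},{"dp": [0,0,0],"turn": 0},{"dp": [0.06,0,0.001],"turn": 0},{"dp": [0.06,0,0.002],"turn": 0},{"dp": [0.06,0,0.003],"turn": 0},{"dp": [0.06,0,0.003],"turn": 0},{"dp": [0.06,0,0.003],"turn": 0},{"dp": [0,0,0],"turn": 0}])

```text
clock: 5.72
position: [0.5664, 0.0292, 0.0139]
tool_rot: [3.133, -0.227, 0.006]
contact_force: [-0.4, -0.6, 0.3]
grip_width: 0.203
grip_force: 0.0
```

```bash
python3 - <<'E'
from h import *
s=arm.observe();print(go(.109,.028,.009,0),s["position"],s["contact_force"])
i,p,d=shot("wrist")
for k,L in caps(i,p,d).items():
    for x in L: print(k,x[0],x[1],mat(x[2]).round(4))
E
```

```text
(array([ 0.427, -0.025,  0.021]), np.float64(-0.003)) [0.56641189 0.02924139 0.01389572] [-0.37789412 -0.5897784   0.3003137 ]
cyan [496.0, 313.0] 1087 [-0.0354 -0.0771]
yellow [321.0, 207.0] 3380 [0.0281 0.0221]
```

drive_tool(moves=[{"dp": [0.04,-0.003,0.008],"turn": 0},{"dp": [0.05,-0.003,0.004],"turn": 0},{"dp": [0.06,-0.003,0.001],"turn": 0},{"dp": [0.06,-0.003,0],"turn": 0},{"dp": [0.06,-0.003,0],"turn": 0},{"dp": [0.06,-0.003,0],"turn": 0},{"dp": [0.06,0,0],"turn": 0},{"dp": [0.037,0,0],"turn": 0},{"dp": [0,0,0],"turn": 0}])

```text
clock: 6.52
position: [0.6705, 0.0188, 0.0097]
tool_rot: [3.133, -0.227, 0.002]
contact_force: [-0.0, -0.4, 0.0]
grip_width: 0.199
grip_force: 0.0
```

```bash
python3 - <<'E'
from h import *
s=arm.observe();print(go(.109,.028,.009,0),s["position"],s["contact_force"])
i,p,d=shot("wrist")
for k,L in caps(i,p,d).items():
    for x in L: print(k,x[0],x[1],mat(x[2]).round(4))
E
```

```text
(array([ 0.009, -0.006,  0.003]), np.float64(-0.003)) [0.6704855  0.0188082  0.00973445] [-0.04744206 -0.44910979  0.03777647]
magenta [423.0, 174.0] 3797 [ 0.1504 -0.0224]
yellow [320.0, 209.0] 3352 [0.1327 0.0269]
```

drive_tool(moves=[{"dp": [-0.06,0,0],"turn": 0},{"dp": [-0.08,0,-0.01],"turn": 0},{"dp": [-0.08,0,-0.05],"turn": 0},{"dp": [-0.05,0.03,-0.1],"turn": 0},{"dp": [-0.05,0.05,-0.1],"turn": 0},{"dp": [-0.12,0.08,0],"turn": 0},{"dp": [-0.12,0.08,0],"turn": 0},{"dp": [-0.12,0.09,0],"turn": 0},{"dp": [-0.11,0.09,0],"turn": 0},{"dp": [0,0,0],"turn": -0.071}])

```text
clock: 7.4
position: [0.4512, -0.0568, 0.0717]
tool_rot: [-3.14, 0.054, 0.012]
contact_force: [0.4, -0.0, -0.0]
grip_width: 0.201
grip_force: 0.0
```

```bash
python3 - <<'E'
from h import *
s=arm.observe();print(go(-.091,-.078,.009,6.4),s["position"],s["contact_force"])
i,p,d=shot("wrist")
for k,L in caps(i,p,d).items():
    for x in L: print(k,x[0],x[1],mat(x[2]).round(4))
E
```

```text
(array([ 0.037, -0.   ,  0.25 ]), np.float64(-0.004)) [ 0.45121502 -0.0568274   0.0716874 ] [ 0.35660329 -0.03015585 -0.02915203]
cyan [321.0, 140.0] 2103 [-0.0453 -0.0733]
yellow [344.0, 321.0] 68 [-0.1869 -0.1066]
```

drive_tool(moves=[{"dp": [0.03,0,0.1],"turn": 0},{"dp": [0,0,0.1],"turn": 0},{"dp": [0,0,0.045],"turn": 0},{"dp": [0,0,0],"turn": 0},{"dp": [0.06,0,0.001],"turn": 0},{"dp": [0.06,0,0.002],"turn": 0},{"dp": [0.06,0,0.003],"turn": 0},{"dp": [0.06,0,0.003],"turn": 0},{"dp": [0.06,0,0.003],"turn": 0},{"dp": [0,0,0],"turn": 0}])

```text
clock: 8.28
position: [0.5448, -0.0593, 0.0114]
tool_rot: [3.14, -0.052, 0.006]
contact_force: [0.2, -0.2, -0.1]
grip_width: 0.201
grip_force: 0.0
```

```bash
python3 - <<'E'
from h import *
s=arm.observe();print(go(.106,-.054,.009,6.4),s["position"],s["contact_force"])
i,p,d=shot("wrist");cv2.imwrite("pics/w3.png",p[:,:,::-1])
for k,L in caps(i,p,d).items():
    for x in L: print(k,x[0],x[1],mat(x[2]).round(4))
E
```

```text
(array([ 0.454, -0.009,  0.011]), np.float64(-0.003)) [ 0.54481319 -0.05930269  0.01137069] [ 0.16642031 -0.1870678  -0.08681274]
cyan [320.0, 208.0] 3617 [ 0.0193 -0.0648]
```

View pics/w3.png

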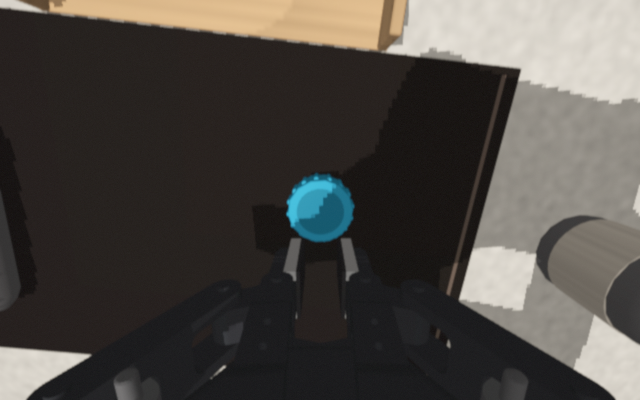

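Cyan (320,208) is nested; the tray's near wall ends at about (380,48). I'll check that clearance before going on.

```bash
python3 - <<'E'
from h import *
i=arm.camera_info("wrist")
print(mat(ray(i,[(378,50),(383,50)],.004)).round(3),mat(ray(i,[(384,0),(407,5),(403,35)],.028)).round(3))
E
```

```text
[[ 0.093 -0.084]
 [ 0.094 -0.086]] [[ 0.105 -0.079]
 [ 0.104 -0.088]
 [ 0.094 -0.088]]
```

drive_tool(moves=[{"dp": [0.04,-0.003,0.006],"turn": 0},{"dp": [0.05,-0.003,0.003],"turn": 0},{"dp": [0.06,-0.003,0],"turn": 0},{"dp": [0.06,-0.003,0],"turn": 0},{"dp": [0.06,-0.003,0],"turn": 0},{"dp": [0.06,-0.003,0],"turn": 0},{"dp": [0.06,0,0],"turn": 0},{"dp": [0.045,0,0],"turn": 0},{"dp": [0,0,0],"turn": 0}])

```text
clock: 9.08
position: [0.6516, -0.0581, 0.0083]
tool_rot: [3.141, -0.051, 0.002]
contact_force: [-0.5, -0.3, 0.7]
grip_width: 0.204
grip_force: 0.0
```

drive_tool(moves=[{"dp": [-0.06,0,0],"turn": 0},{"dp": [-0.08,0,-0.01],"turn": 0},{"dp": [-0.06,0,-0.06],"turn": 0},{"dp": [-0.05,0,-0.12],"turn": 0},{"dp": [-0.05,0,-0.14],"turn": 0},{"dp": [-0.05,0,-0.14],"turn": 0},{"dp": [0,0,-0.14],"turn": 0},{"dp": [0,0,0],"turn": 0},{"dp": [0,0,0],"turn": 0}])

```text
clock: 9.83
position: [0.5635, -0.0556, 0.1631]
tool_rot: [3.14, -0.052, 0.008]
contact_force: [0.7, -0.1, -0.6]
grip_width: 0.199
grip_force: 0.0
```

```bash
python3 - <<'E'
from h import *
s=arm.observe();print(s["position"],s["contact_force"],s["clock"])
i,p,d=shot("wrist");cv2.imwrite("pics/w4.png",p[:,:,::-1])
for k,L in caps(i,p,d).items():
    for x in L: print(k,x[0],x[1],mat(x[2]).round(4))
E
```

```text
[ 0.56352993 -0.05557647  0.16305508] [ 0.70914507 -0.12601207 -0.570985  ] 9.8333
cyan [320.0, 68.0] 940 [ 0.1241 -0.0492]
magenta [294.0, 34.0] 1118 [ 0.1491 -0.0234]
yellow [238.0, 49.0] 1049 [0.132  0.0258]
yellow [81.0, 256.0] 106 [-0.0919  0.1906]
```

View pics/w4.png

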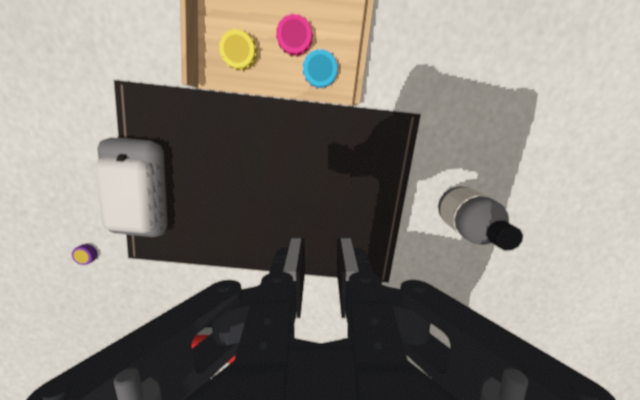

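All three caps lie flat inside the tray: yellow (238,49), magenta (294,34), cyan (320,68). Cyan sits nearest the mouth, about 28 mm past it. The mouse and bottle are upright and in place, and the arm is clear.

```bash
python3 -c "
from rig import arm
print(arm.sign_off())"
```

```text
the job is handed in; nothing more can be done
None
```

I pushed all three caps wholly inside the tray, left the mouse, ink bottle and stapler alone, and handed the job in at about 10 s of the 51 s allowed; the sign-off gave no verdict.

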